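Clamp a plug tray with the cam lock of its pricking-out board

ROBOT

A 7-joint arm with a two-finger parallel gripper is mounted at the origin on the work surface. World frame = base frame: x ahead of the robot, y to its left, z up, the work surface at z = 0. Lengths are in m, angles in rad, forces in N, time in s.
With the tool pointing down it reaches from about 0.4 to 0.9 m from the base axis. Payload 5.5 kg.
Tool frame: the origin (TCP) lies midway between the tips of the shut fingers; the grasp point (between the pads) lies 19 mm behind it (grip_depth is the distance from the TCP to the grasp point, in m); z points along the fingers, y is the direction in which the jaws open and shut (so a half turn about z gives the same grasp; the last joint's range is limited). The gripper opens to 85 mm and grips with 20 to 120 N. Pads are 22 mm wide; open, the fingers measure 114 mm over their backs; the gripper's body (76 mm by 85 mm) begins 54 mm behind the grasp point. The pads swing forward as they close: fully open they stand 13 mm farther back than shut.
Start: joints at [1.434, 0.501, -0.427, 1.55, 0.221, 1.138, -0.21], TCP at [0.253, -0.599, 0.209] pointing down, gripper open.
Joint ranges: [-2.88, 2.88], [-0.31, 2.03], [-1.54, 1.56], [0.2, 2.42], [-1.41, 4.55], [0.19, 2.02], [-2.57, 2.57]. Speed limits (rad/s): [2.57, 2.57, 3.14, 3.14, 3.14, 3.14, 3.14].

INTERFACE

Orientations are given as a unit quaternion [w, x, y, z].
In Python, from plant import * gives the robot as it stands.
- The arm moves only by the tool send_rows, never from a script. Its argument "increments" is one flat list of numbers, 7 for each row, row after row: the turn, a rotation vector about the tool's x, y, z in units of 6 degrees (1.0 is 6 degrees), then the shift along the tool's x, y, z in units of 25 mm (1.0 is 25 mm), then the finger opening in mm, from 0 to 85.4. A call has 1 to 10 rows; each row shifts and turns the pose as measured when the row begins, along the tool's axes as they then stand; what a row does not reach is not made up. A row lasts 1/10 s, in which the tool goes at most 50 mm and 8.59 degrees, less where a joint would pass 70% of its speed; a pose out of reach is approached as far as the arm can. A call is refused whole if a number of a shift passes 1 or a number of a turn 1, either way. A call with a gripper value outside its range is refused whole. The fingers move at their own pace and stop on an object; the grip force is fixed at half the most. Time passes only in rows, so rows that do not move let the fingers close. It gives the time, the measured TCP pose, the force and the opening at its end, in the units of the state.
- get_obs(): the state, without advancing time (a new reading comes with each control period).
- camera(name): name is "scene" or "top" or "wrist"; returns a dict with "image" (384x512x3 uint8, blue, green, red), "fx", "fy", "cx", "cy" (pixels), "xyz" and "orientation" of the camera in the world. Camera axes: x right, y up, looking along -z (the intrinsics and any distortion apply to the point x, -y, -z); pixel columns grow to the right and rows downward; lengths in m; the calibration is good to about 2 mm. A picture is of the moment at which its call begins. There is no depth.
- job_done(): hands the job in, once; it reports no verdict.
Trained networks look in a picture, given as the dict that the camera call returned (one of the last four; its "shot" number tells which), for a name from the list of things; names that differ only in an ending like _2 or _b are one class to them, and where a whole thing is asked for, a point or a joint stands for the part that bears it (a point fixed in the world has none). Each returns a list of dicts, best first, with "confidence" (0 to 1); they miss things now and then, are a little off and sometimes report something else, mostly with a low value. They report only what shows in the picture. A call takes as long as a camera call.
- look_for(picture, thing): "xyz" ([x, y, z] in m, in the coordinates of the camera as it stood for that picture, good to about 4 mm: the middle of the surface that is visible of it).
The state is a dict: "time_s": time; "joint_positions": joint angles; "qvel": joint speeds; "tau": joint torques, N m; "eef_pos": TCP position; "ee_rot": TCP orientation; "contact_force": force on the tool from outside, world axes, zero at the start; "ft_torque": the same for the moment, N m; "opening": opening from 0.0 (shut) to 1.0 (fully open).
Only numpy, scipy, OpenCV 4.12 (cv2) and the standard library are available. Lean on these libraries where they do the work, as an engineer would, in place of code of your own. Each camera call takes 0.05 s, during which the arm holds its last target. There are 200 camera calls.

TASK

The small plug tray lies loose on the white clamping board. Push the red-knobbed lever round to its released stop, so that the low point of the yellow cam faces the brass bolt and the bolt leaves its notch, then push the fence forward by its black plate until it has slid the tray snugly against the end stop, and push the lever back to its locked stop so that the bolt holds the fence there. Lift nothing, do not touch the tray itself, and leave the other things on the bench where they are.

Things in the scene. Friction and masses are not known exactly. Their poses are not given: they have to be found in the camera images.
- station: white clamping board, 445 x 300 x 18 mm, fixed on the bench. Its frame ('board frame'): origin on the bench surface; x = forward, the way the fence pushes the tray; y left; z up. Spans x -260 to +185 mm, y +-150 mm, top z = 18 mm. The end stop's upright face stands at x = 165 mm (top z = 76 mm); two side guides 239 mm apart (x -40 to 175 mm, tops z = 40 mm) flank the tray.
- cam_pivot (a point): on the upright pivot axis of cam and lever, at lever height: board frame x = -135, y = 52.5, z = 42 mm. Below it lies the yellow spiral cam plate (radius 16 mm at its low point, 23 at its high point), which drives a brass bolt, 8 mm wide with a round tip, sideways into a notch of the fence's steel bar.
- lever_knob (a point): middle of the red knob on the lever's end: upright cylinder of diameter 20 mm, 47 to 77 mm above the bench (middle 62 mm), 75 mm from the pivot axis. The lever under it is a flat steel bar 14 mm wide, 36 to 42 mm above the bench; nothing between knob and pivot stands higher than 46 mm.
- cam_lever (a joint): turn of the lever, rad. 0 = locked stop (starts 0 to 0.08): cam's high point at the bolt, bolt 5.5 mm deep in its notch, lever pointing 160 degrees from the board's x axis towards its y axis. It grows clockwise from above to 1.75 = released stop, low point at the bolt, lever at 60 degrees. Above 1.4 the bolt is clear of the bar. The knob needs about 2 N. The lever stays where left.
- fence (a joint): travel of the fence along the board's x, m: 0 = front face at board frame x = -85 mm; grows forward to 0.095; 0.085 with the tray seated. The bar's two notches are 13 mm wide: parked at 0.015 (it starts there, +-0.0015) and clamped at 0.085; elsewhere the bolt cannot enter. Unlocked it slides with 2 N of friction (up to 6 N more with the tray before it) and stays where left.
- push_plate (a point): middle of the back of the black push plate on the fence, the place to push: 70 mm wide, 37 to 83 mm above the bench (middle 60 mm), 16 mm behind the fence's front face. Axes as the board frame. The fence's foot reaches 17 mm further back (25 mm above the bench); its 30 mm wide bar runs back along the board's middle, top at 32 mm.
- fence_face (a point): middle of the fence's front face (160 mm wide, top 85 mm above the bench), which pushes the tray; 58 mm above the bench; axes as the board frame
- tray_center (a point): centre of the loose black plug tray, half-way up: 165 (x) x 230 (y) x 50 mm, 24 cells with fibre plugs, some with small seedlings; 43 mm above the bench as it lies on the board; 0.4 to 0.8 kg. Its axes lie like the board's (within 1 degree). It starts 25 to 45 mm short of the end stop; against the stop its centre is at board frame x = 82.5 mm.
- dibber_center (a point): hand dibber (bystander): wooden handle, steel point, 130 mm long, 18 mm thick, lying on the board's right rear corner
- pot_center (a point): empty clay pot (bystander), 90 mm across, 75 mm high, on the bench left of the board; its centre
- jar_center (a point): amber jar with white cap (bystander), 60 mm across, 85 mm high, on the bench right of the board; its centre
- tray: the same tray; origin at the centre of its underside

How it is judged:
On the way, in this order (a step that is already met when the one before it is completed fails the run):
1. the lever is pushed round to the released stop, the cam's low point to the bolt (above 1.5 rad) (value of joint cam_lever above 1.5 rad), for 0.1 s.
2. with the lock still released, the fence has pushed the tray up to the end stop (gaps under 3 mm) (x of tray_center in the frame of station above 0.0795 m and x of tray_center in the frame of fence_face below 0.0855 m and value of joint cam_lever above 1.3 rad), for 0.2 s.
3. the lever is back at its locked stop (below 0.25 rad) (value of joint cam_lever below 0.25 rad), for 0.1 s.
At the end, for the whole second after the job is handed in: The tray lies flat on the board, its forward rim within 3 mm of the end stop and the fence's face within 3 mm of its rear rim, and the lever is at its locked stop (below 0.25 rad), all at rest (x of tray_center in the frame of station above 0.0795 m and x of tray_center in the frame of fence_face below 0.0855 m and value of joint cam_lever below 0.25 rad and height (world z) of tray_center below 0.047 m and angle between tray_center's own z axis and vertical below 0.05 rad and linear speed of tray below 0.02 m/s); the robot touches nothing.
It fails at once if the robot touches the tray itself (over 1 N) (contact force between any of the arm, the fingers and tray above 1 N).
It fails at once if the tray is lifted by more than 12 mm or tipped (height (world z) of tray_center above 0.055 m or angle between tray_center's own z axis and vertical above 0.15 rad).
It fails at once if the dibber, the pot or the jar is moved by more than 20 mm (distance of any of dibber_center, pot_center, jar_center from where it was at the start of the episode above 0.02 m).
It also fails if it takes over 70 s, if anything falls off the work surface, if the arm or the gripper's body presses on something with over 40 N, if the wrist force passes 120 N, or if a joint passes its speed limit or range.

## Working session

There is one attempt and no reset: what is moved stays moved. The work goes in short steps, Python scripts to look and compute and a tool call to move; the robot and the scene stay as the last step left them, time stands still between calls to the robot, and variables do not carry over. Pictures are saved under pics/ and viewed, about 8 in all and at most 12, crops included, and the job is handed in when it is done.

Besides the shell and the picture viewer there is one more tool, called after "Call:" as name(argument=value, ...), one argument or row to a line, values as JSON. send_rows: Moves the arm, as the interface text tells. Its arguments: {"type":"object","properties":{"increments":{"type":"array","items":{"type":"number"}}},"required":["increments"]}

```bash
mkdir -p pics; ls; cat > h.py <<'E'
from plant import *
import numpy as np, cv2
from scipy.spatial.transform import Rotation as R
def rot(q): return R.from_quat([q[1],q[2],q[3],q[0]])
def world(p,c): return rot(c["orientation"]).apply(p)+np.array(c["xyz"])
def onplane(c,u,v,z):
    d=rot(c["orientation"]).apply([(u-c["cx"])/c["fx"],-(v-c["cy"])/c["fy"],-1]); o=np.array(c["xyz"])
    return o+d*(z-o[2])/d[2]
def pix(c,P):
    q=rot(c["orientation"]).inv().apply(np.array(P)-c["xyz"]); return c["cx"]+c["fx"]*q[0]/-q[2], c["cy"]-c["fy"]*q[1]/-q[2]
E
cat > a.py <<'E'
from h import *
for n in ["top","scene"]:
    c=camera(n); cv2.imwrite(f"pics/{n}1.png",c["image"]); print(n,{k:v for k,v in c.items() if k!="image"})
    for t in ["station","lever_knob","push_plate","fence_face","tray_center","dibber_center","pot_center","jar_center"]:
        print(t,[(world(d["xyz"],c).round(3).tolist(),round(d["confidence"],2)) for d in look_for(c,t)[:2]])
o=get_obs();print(o)
E
python3 a.py
```

```text
pics
top {'fx': 349.86890468223226, 'fy': 349.86890468223226, 'cx': 261.62785527621685, 'cy': 186.2100348369456, 'xyz': array([0.47480496, 0.05822066, 0.86712185]), 'orientation': array([-0.70028645, -0.05831471,  0.06776394,  0.70824171]), 'shot': 1}
station [([0.578, 0.019, 0.021], 0.79), ([0.667, 0.252, 0.034], 0.43)]
lever_knob [([0.549, 0.082, 0.038], 0.73)]
push_plate [([0.595, 0.019, 0.032], 0.69)]
fence_face [([0.593, 0.018, 0.027], 0.93)]
tray_center [([0.725, -0.015, 0.065], 0.58)]
dibber_center [([0.471, -0.077, 0.034], 0.77)]
pot_center [([0.668, 0.251, 0.036], 0.6)]
jar_center [([0.653, -0.226, 0.088], 0.6)]
scene {'fx': 442.77191419691036, 'fy': 442.77191419691036, 'cx': 258.14965366393926, 'cy': 196.29799206240452, 'xyz': array([ 1.12792149, -0.7312116 ,  0.71550418]), 'orientation': array([0.84505915, 0.44773271, 0.14084018, 0.25607518]), 'shot': 2}
station [([0.639, -0.066, 0.018], 0.93)]
lever_knob [([0.514, 0.093, 0.044], 0.58)]
push_plate [([0.613, 0.007, 0.048], 0.95)]
fence_face [([0.676, -0.255, 0.057], 0.31)]
tray_center [([0.74, -0.04, 0.069], 0.79)]
dibber_center [([0.48, -0.092, 0.025], 0.64)]
pot_center [([0.66, 0.223, 0.05], 0.72)]
jar_center [([0.677, -0.254, 0.058], 0.94)]
{'time_s': 0.9, 'joint_positions': array([ 1.43418757,  0.50086309, -0.42701415,  1.55039615,  0.22081983,
        1.1383138 , -0.2103204 ]), 'qvel': array([-5.50464917e-04,  1.42107663e-03,  7.72718390e-05, -7.56728612e-04,
       -8.63961878e-04,  1.34408936e-03, -1.08518378e-03]), 'tau': array([ 6.95590898e-04, -5.69350398e+01, -5.81016496e+00, -2.81334168e+01,
        1.27220727e-02,  1.89339247e-03, -2.91277343e-05]), 'eef_pos': array([ 0.25304378, -0.59872663,  0.20893568]), 'ee_rot': array([2.20742693e-05, 9.80082730e-01, 1.98589632e-01, 1.09457473e-05]), 'contact_force': array([-0.18257442, -0.06603402,  0.01742555]), 'ft_torque': array([ 0.03617467, -0.01863685, -0.04785963]), 'opening': 0.9973289751472384}
```

```bash
cd pics; python3 -c "
import cv2
i=cv2.imread('top1.png');cv2.imwrite('top1b.png',cv2.resize(i,(768,576),interpolation=cv2.INTER_CUBIC))
i=cv2.imread('scene1.png');cv2.imwrite('scene1b.png',cv2.resize(i,(768,576),interpolation=cv2.INTER_CUBIC))"
```

```text
(no output)
```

View pics/top1b.png

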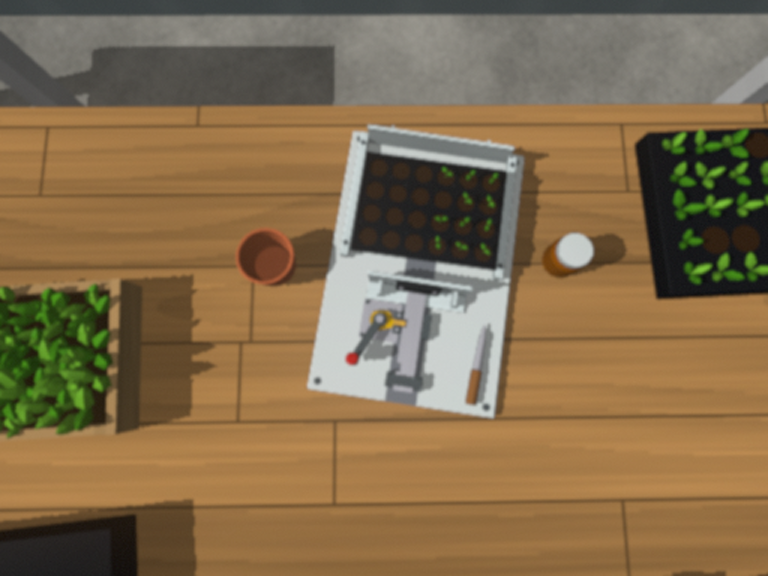

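View pics/scene1b.png

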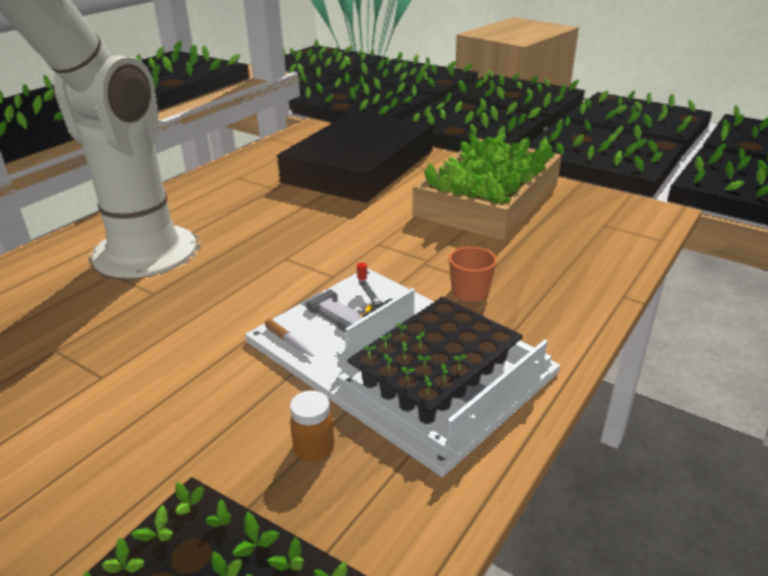

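```bash
cat > b.py <<'E'
from h import *
from scipy.optimize import least_squares
c=camera("top");hsv=cv2.cvtColor(c["image"],cv2.COLOR_BGR2HSV)
m=((hsv[...,0]<6)|(hsv[...,0]>174))&(hsv[...,1]>190)&(hsv[...,2]>100)
n,l,s,ce=cv2.connectedComponentsWithStats(m.astype(np.uint8))
for i in range(1,n): 
    if s[i,4]>10: print(s[i],ce[i])
S=2/3
bp=[(-.26,.15,.018),(-.26,-.15,.018),(-.135,.0525,.046)]
px=[(308*S,387*S),(495*S,417*S),(380*S,319*S)]
W=[onplane(c,u,v,p[2]) for (u,v),p in zip(px,bp)]
def T(q,p): return np.array([q[0],q[1],0])+R.from_euler('z',q[2]).apply(p)
f=lambda q:np.concatenate([(T(q,p)-w)[:2] for p,w in zip(bp,W)])
r=least_squares(f,[.63,0,0]);print(r.x,np.degrees(r.x[2]),(r.fun*1000).round(1))
for p in [(.185,.15,.018),(.185,-.15,.018),(-.135,.0525,.046),(-.086,0,.083),(-.07,.08,.085),(-.07,-.08,.085),(-.26,0,.032)]: print(p,np.array(pix(c,T(r.x,p)))/S)
k=ce[np.argmax([s[i,4]*( abs(ce[i][0]-235)<15) for i in range(n)])];kw=onplane(c,*k,.068);print("knob",kw, "lever deg",[ (R.from_euler('z',-r.x[2]).apply(kw-T(r.x,(-.135,.0525,.0))))])
E
python3 b.py
```

```text
[232 237   6   4  19] [234.36842105 238.47368421]
[ 0.68658955 -0.00797361 -0.16496805] -9.451973178356823 [-1.4  1.  -0.7 -0.5  2.1 -0.6]
(0.185, 0.15, 0.018) [353.75382426 128.74381244]
(0.185, -0.15, 0.018) [525.55903043 154.39781074]
(-0.135, 0.0525, 0.046) [380.36450151 317.62941986]
(-0.086, 0, 0.083) [419.40580655 288.46592276]
(-0.07, 0.08, 0.085) [368.887224   269.97038743]
(-0.07, -0.08, 0.085) [473.26276172 285.97645185]
(-0.26, 0, 0.032) [401.31753384 403.14261642]
knob [0.49967446 0.10963936 0.068     ] lever deg [array([-0.06869195,  0.03282086,  0.068     ])]
```

```bash
cat > g.py <<'E'
from h import *
import sys
B=np.array([.6866,-.0080]);Y=-.16497
# lever-frame target: g.py L angle radial tang z yaw_b | board: g.py B x y z yaw_b  (mm,deg)
a=sys.argv; v=list(map(float,a[2:]))
if a[1]=="L":
    t=np.radians(v[0]);p=np.array([-135,52.5])+v[1]*np.array([np.cos(t),np.sin(t)])+v[2]*np.array([np.sin(t),-np.cos(t)]);z=v[3];yw=v[4]
else: p=np.array(v[:2]);z=v[2];yw=v[3]
o=get_obs();q=rot(o["ee_rot"]);e=o["eef_pos"]
inv=lambda w:R.from_euler('z',-Y).apply([w[0]-B[0],w[1]-B[1],w[2]])
W=np.append(B,0)+R.from_euler('z',Y).apply([p[0]/1e3,p[1]/1e3,z/1e3])
tr=R.from_euler('z',Y+np.radians(yw))*R.from_euler('x',np.pi)
xa=q.apply([1,0,0])
print("t",o["time_s"],"F",o["contact_force"].round(1),"tool board mm",(inv(e)*1e3).round(1),"yaw_b",round(np.degrees(np.arctan2(xa[1],xa[0])-Y),1),"open",round(o["opening"],2),"q7",o["joint_positions"][6].round(2))
print("target world",W.round(4),"shift units",(q.inv().apply(W-e)/.025).round(2),"turn units",(np.degrees((q.inv()*tr).as_rotvec())/6).round(2))
E
python3 g.py L 160 75 -28 120 70
```

```text
t 0.95 F [-0.4 -0.3 -0.2] tool board mm [-330.7 -653.9  208.9] yaw_b 32.4 open 1.0 q7 -0.21
target world [0.483  0.0785 0.12  ] shift units [ 19.02 -21.37   3.56] turn units [ 0.    0.   -6.27]
```

Call:
send_rows(
  increments=[0,0,0,0.86,-0.97,0,0,0,0,0,0.86,-0.97,0,0,0,0,0,0.86,-0.97,0,0,0,0,0,0.86,-0.97,0,0,0,0,0,0.86,-0.97,0,0,0,0,0,0.86,-0.97,0,0,0,0,0,0.86,-0.97,0,0,0,0,0,0.86,-0.97,0,0,0,0,0,0.86,-0.97,0,0,0,0,0,0.86,-0.97,0,0],
)

```text
time_s: 1.95
eef_pos: [0.3584, -0.2867, 0.2085]
ee_rot: [0.003, 0.981, 0.194, -0.0]
contact_force: [-0.0, 0.5, 0.3]
opening: 0.0
```

Call:
send_rows(
  increments=[0,0,0,0.86,-0.97,0,0,0,0,0,0.86,-0.97,0,0,0,0,0,0.86,-0.97,0,0,0,0,0,0.86,-0.97,0,0,0,0,0,0.86,-0.97,0,0,0,0,0,0.86,-0.97,0,0,0,0,0,0.86,-0.97,0,0,0,0,0,0.86,-0.97,0,0,0,0,0,0.86,-0.97,0,0,0,0,0,0.86,-0.97,0,0],
)

```text
time_s: 2.95
eef_pos: [0.4695, 0.0314, 0.2094]
ee_rot: [0.008, 0.981, 0.193, 0.003]
contact_force: [-0.2, -0.8, 0.4]
opening: 0.001
```

```bash
python3 g.py L 160 75 -28 120 70
```

```text
t 2.95 F [-0.2 -0.8  0.4] tool board mm [-220.6    3.2  209.4] yaw_b 31.7 open 0.0 q7 -1.52
target world [0.483  0.0785 0.12  ] shift units [ 1.2  -1.59  3.55] turn units [ 0.15  0.03 -6.38]
```

Call:
send_rows(
  increments=[0.1,0,-1,0,0,0,0,0,0,-1,0,0,0,0,0,0,-1,0,0,0,0,0,0,-1,0,0,0,0,0,0,-1,0,0,0,0,0,0,-1,0,0,0,0,0,0,-1,0,0,0,0,0,0,-1,0,0,0,0,0,0,-1,0,0,0,0,0,0,-1,0,0,0,0],
)

```text
time_s: 3.95
eef_pos: [0.4718, 0.04, 0.212]
ee_rot: [0.005, 0.735, 0.678, 0.003]
contact_force: [-1.0, -0.1, 0.1]
opening: -0.001
```

Call:
send_rows(
  increments=[0,0,-1,0,0,0,0,0,0,-1,0,0,0,0,0,0,-1,0,0,0,0,0,0,-1,0,0,0,0,0,0,-1,0,0,0,0,0,0,-1,0,0,0,0,0,0,-1,0,0,0,0,0,0,-1,0,0,0,0,0,0,-1,0,0,0,0,0,0,-1,0,0,0,0],
)

```text
time_s: 4.95
eef_pos: [0.4729, 0.0387, 0.2138]
ee_rot: [0.008, 0.277, 0.961, -0.001]
contact_force: [-0.1, 0.3, -0.1]
opening: 0.004
```

```bash
python3 g.py L 160 75 -31 100 160
```

```text
t 4.95 F [-0.1  0.3 -0.1] tool board mm [-218.4   11.   213.8] yaw_b 157.3 open 0.0 q7 0.43
target world [0.4815 0.0758 0.1   ] shift units [0.58 1.43 4.55] turn units [ 0.01  0.16 -0.45]
```

Call:
send_rows(
  increments=[0,0.1,-0.4,0.3,0.7,0,0,0,0,0,0.3,0.7,0.8,0,0,0,0,0,0,0.9,0,0,0,0,0,0,0.9,0,0,0,0,0,0,0.9,0,0,0,0,0,0,0.7,0,0,0,0,0,0,0,0],
)

```text
time_s: 5.65
eef_pos: [0.4816, 0.0762, 0.1063]
ee_rot: [0.005, 0.257, 0.967, 0.0]
contact_force: [-0.3, 0.4, 0.2]
opening: -0.0
```

```bash
python3 g.py L 160 75 -31 52 160; python3 -c "
from h import *
w=camera('wrist');s=camera('top')
cv2.imwrite('pics/w2.png',np.hstack([cv2.resize(w['image'],(400,300)),cv2.resize(s['image'][140:300,160:373],(400,300))]))"
```

```text
t 5.65 F [-0.3  0.4  0.2] tool board mm [-216.1   49.4  106.3] yaw_b 159.7 open -0.0 q7 0.24
target world [0.4815 0.0758 0.052 ] shift units [ 0.02 -0.02  2.17] turn units [ 0.02  0.09 -0.05]
```

View pics/w2.png

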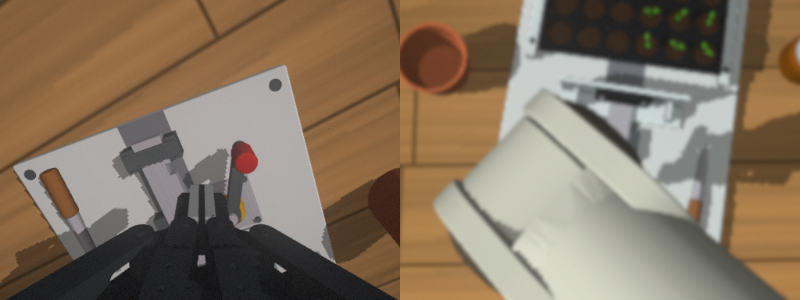

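```bash
cat > k.py <<'E'
from h import *
import sys
c=camera(sys.argv[1] if len(sys.argv)>1 else 'wrist');hsv=cv2.cvtColor(c["image"],cv2.COLOR_BGR2HSV)
m=((hsv[...,0]<6)|(hsv[...,0]>174))&(hsv[...,1]>170)&(hsv[...,2]>90)
n,l,s,ce=cv2.connectedComponentsWithStats(m.astype(np.uint8))
B=np.array([.6866,-.008,0])
for i in range(1,n):
    if s[i,4]>12:
        w=onplane(c,*ce[i],.064);b=R.from_euler('z',.16497).apply(w-B)*1e3;d=b[:2]-[-135,52.5]
        print(s[i,4],ce[i].round(),w.round(3),b.round(1),"r",np.hypot(*d).round(1),"ang",np.degrees(np.arctan2(d[1],d[0])).round(1))
E
python3 k.py
```

```text
207 [314. 205.] [0.503 0.11  0.064] [-200.6   85.8   64. ] r 73.6 ang 153.1
```

Call:
send_rows(
  increments=[0,0,0,0,0,0.9,0,0,0,0,0,0,0.9,0,0,0,0,0,0,0.3,0,0,0,0,0,0,0,0],
)

```text
time_s: 6.2
eef_pos: [0.4897, 0.0771, 0.0603]
ee_rot: [0.012, 0.258, 0.966, 0.002]
contact_force: [0.0, -1.0, 0.5]
opening: 0.004
```

```bash
python3 g.py L 160 75 -26 52 160;python3 k.py
```

```text
t 6.2 F [ 0.  -1.   0.5] tool board mm [-208.2   51.6   60.3] yaw_b 159.6 open 0.0 q7 0.17
target world [0.484  0.0802 0.052 ] shift units [ 0.27 -0.01  0.33] turn units [ 0.1   0.21 -0.07]
842 [322. 231.] [0.504 0.108 0.064] [-199.2   84.9   64. ] r 71.9 ang 153.2
```

Call:
send_rows(
  increments=[0.1,0.2,0,0.27,0,0.25,0,0,0,1,0.09,0.32,0,0,0,0,1,0.09,0.32,0,0,0,0,1,0.09,0.32,0,0,0,0,1,0.09,0.32,0,0],
)

```text
time_s: 6.75
eef_pos: [0.4988, 0.1119, 0.0573]
ee_rot: [-0.0, 0.461, 0.887, 0.0]
contact_force: [-0.8, 0.2, 0.5]
opening: 0.003
```

```bash
python3 g.py L 136 75 -26 54 136;python3 k.py
```

```text
t 6.75 F [-0.8  0.2  0.5] tool board mm [-204.9   87.4   57.3] yaw_b 134.6 open 0.0 q7 -0.24
target world [0.4965 0.1107 0.054 ] shift units [ 0.02 -0.1   0.13] turn units [ 0.01 -0.01 -0.24]
```

```bash
python3 k.py top;python3 k.py scene; python3 -c "
from h import *
w=camera('wrist');s=camera('scene')
cv2.imwrite('pics/w3.png',np.hstack([cv2.resize(w['image'],(400,300)),cv2.resize(s['image'][130:290,140:353],(400,300))]))"
```

```text
41 [241. 181.] [0.5   0.104 0.064] [-202.2   80.    64. ] r 72.6 ang 157.8
```

View pics/w3.png

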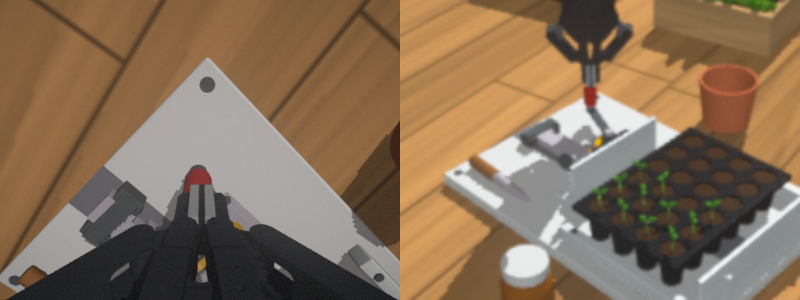

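```bash
python3 - <<'E'
from h import *
o=get_obs();e=o["eef_pos"];q=rot(o["ee_rot"])
B=np.array([.6866,-.008,0])
rays=[]
for n in ['wrist','scene']:
    c=camera(n);print(n,"TCP px",np.round(pix(c,e)),"50mm up",np.round(pix(c,e+[0,0,.05])), "x+11",np.round(pix(c,e+q.apply([.011,0,0]))),c["xyz"])
    hsv=cv2.cvtColor(c["image"],cv2.COLOR_BGR2HSV)
    m=((hsv[...,0]<8)|(hsv[...,0]>170))&(hsv[...,1]>150)&(hsv[...,2]>40)
    k,l,s,ce=cv2.connectedComponentsWithStats(m.astype(np.uint8))
    for i in range(1,k):
        if s[i,4]>12: print(s[i],ce[i].round(1),[onplane(c,*ce[i],z).round(3).tolist() for z in (.05,.07)])
    ang=np.radians([160,155,150,134,120])
    for a in ang:
        W=B+R.from_euler('z',-.16497).apply([-.135+.075*np.cos(a),.0525+.075*np.sin(a),.077]);print("  top of knob at",np.degrees(a),np.round(pix(c,W)))
    print(look_for(c,"lever_knob")[:1])
    cv2.imwrite(f"pics/{n}4.png",c["image"])
a=cv2.imread("pics/wrist4.png")[170:300,170:343];b=cv2.imread("pics/scene4.png")[130:220,190:310]
cv2.imwrite("pics/z4.png",np.hstack([cv2.resize(a,(400,300)),cv2.resize(b,(400,300))]))
E
```

```text
wrist TCP px [258. 233.] 50mm up [258. 288.] x+11 [258. 215.] [0.45160849 0.17659355 0.22144969]
[247 217  24  19 262] [259.2 227.9] [[0.499, 0.111, 0.05], [0.493, 0.119, 0.07]]
  top of knob at 160.0 [246. 262.]
  top of knob at 155.0 [258. 257.]
  top of knob at 150.0 [271. 254.]
  top of knob at 134.0 [313. 249.]
  top of knob at 119.99999999999999 [349. 254.]
[{'xyz': [0.0015, -0.0178, -0.1764], 'confidence': 0.93}]
scene TCP px [242. 182.] 50mm up [241. 166.] x+11 [242. 180.] [ 1.12792149 -0.7312116   0.71550418]
[238 177   7   9  49] [240.8 180.6] [[0.486, 0.122, 0.05], [0.505, 0.097, 0.07]]
  top of knob at 160.0 [239. 177.]
  top of knob at 155.0 [242. 176.]
  top of knob at 150.0 [244. 176.]
  top of knob at 134.0 [251. 175.]
  top of knob at 119.99999999999999 [258. 175.]
[{'xyz': [-0.0398, 0.0133, -1.2269], 'confidence': 0.67}]
```

View pics/z4.png

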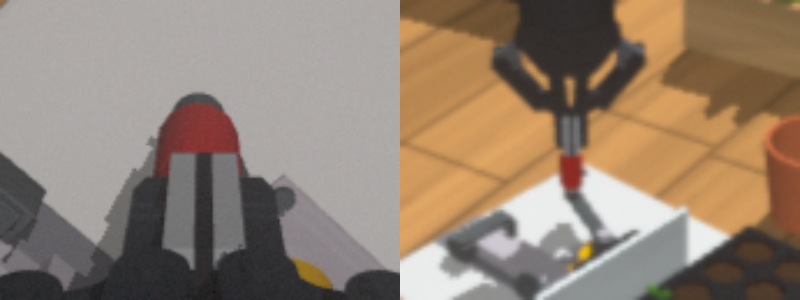

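Call:
send_rows(
  increments=[0,0,0,0,0,-0.4,0,0,0,0,0,-0.9,0,0,0,0,0,0,-0.8,0,0,0,0,0,0,0,0.6,0,0,0,0,0,0,0.4,0,0,0,0,0,0,0.3,0,0,0,0,0,0,0,0],
)

```text
time_s: 7.9
eef_pos: [0.4653, 0.0857, 0.0344]
ee_rot: [0.001, 0.458, 0.889, 0.001]
contact_force: [-0.0, 0.2, -0.2]
opening: 0.005
```

```bash
python3 g.py B -230 62 40 136; python3 - <<'E'
from h import *
o=get_obs();e=o["eef_pos"]
L=[]
for n,w in [('wrist',86),('scene',60)]:
    c=camera(n);im=c["image"];p=np.round(pix(c,e)).astype(int);print(n,p)
    h=w*3//4;x0=max(p[0]-w,0);y0=max(p[1]-h,0);L.append(cv2.resize(im[y0:y0+2*h,x0:x0+2*w],(400,300),interpolation=cv2.INTER_CUBIC));cv2.circle(L[-1],(200,150),3,(255,0,255),-1)
cv2.imwrite("pics/z5.png",np.hstack(L))
E
```

```text
t 7.9 F [-0.   0.2 -0.2] tool board mm [-233.7   56.1   34.4] yaw_b 134.9 open 0.01 q7 -0.25
target world [0.4699 0.0909 0.04  ] shift units [ 0.06  0.27 -0.22] turn units [ 0.03  0.   -0.19]
wrist [258 233]
scene [227 189]
```

View pics/z5.png

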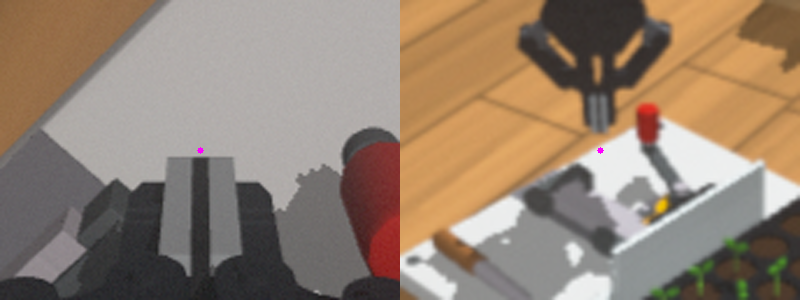

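```bash
python3 g.py L 155 75 -29 33 155
```

```text
t 8.0 F [-0.7 -1.1 -0. ] tool board mm [-233.3   56.5   35.2] yaw_b 134.9 open 0.0 q7 -0.25
target world [0.4838 0.0845 0.033 ] shift units [-0.47  0.55  0.09] turn units [ 0.04  0.01 -3.35]
```

Call:
send_rows(
  increments=[0,0,-0.9,-0.2,0,0,0,0,0,-0.9,-0.2,0,0,0,0,0,-0.8,0,0,0,0,0,0,-0.7,0,0,0,0,0,0,0,0,0,0,0],
)

```text
time_s: 8.5
eef_pos: [0.4747, 0.081, 0.0365]
ee_rot: [0.002, 0.291, 0.957, 0.003]
contact_force: [-0.2, 0.5, -0.6]
opening: -0.003
```

```bash
python3 g.py L 155 75 -27 33 155
```

```text
t 8.5 F [-0.2  0.5 -0.6] tool board mm [-223.7   53.    36.5] yaw_b 155.6 open -0.0 q7 0.08
target world [0.4849 0.0861 0.033 ] shift units [-0.23  0.4   0.14] turn units [0.06 0.03 0.1 ]
```

Now align, then push round in 6° rows.

Call:
send_rows(
  increments=[0,0,0.1,-0.23,0.4,0.14,0,0,0,1,0.09,0.32,0,0,0,0,1,0.09,0.32,0,0,0,0,1,0.09,0.32,0,0,0,0,1,0.09,0.32,0,0],
)

```text
time_s: 9.0
eef_pos: [0.5024, 0.1157, 0.0321]
ee_rot: [0.001, 0.501, 0.866, 0.001]
contact_force: [-1.0, -2.0, 1.4]
opening: -0.003
```

```bash
python3 g.py L 131 75 -24 33 131;python3 k.py;python3 k.py scene
```

```text
t 9.0 F [-1.  -2.   1.4] tool board mm [-202.    91.8   32.1] yaw_b 129.4 open -0.0 q7 -0.36
target world [0.5024 0.1173 0.033 ] shift units [ 0.06  0.03 -0.04] turn units [ 0.03  0.   -0.27]
1347 [313. 269.] [0.526 0.126 0.064] [-180.8  106.1   64. ] r 70.5 ang 130.5
55 [253. 179.] [0.522 0.131 0.064] [-185.3  109.6   64. ] r 76.1 ang 131.4
```

Call:
send_rows(
  increments=[0,0,1,0.13,0.32,0,0,0,0,1,0.09,0.32,0,0,0,0,1,0.09,0.32,0,0,0,0,1,0.09,0.32,0,0,0,0,1,0.09,0.32,0,0],
)

```text
time_s: 9.6
eef_pos: [0.5357, 0.1396, 0.0311]
ee_rot: [0.0, 0.709, 0.706, -0.001]
contact_force: [-1.1, -0.8, 1.5]
opening: -0.002
```

```bash
python3 g.py L 100 75 -24 33 100;python3 k.py;python3 k.py scene
```

```text
t 9.6 F [-1.1 -0.8  1.5] tool board mm [-173.1  120.9   31.1] yaw_b 99.2 open -0.0 q7 -0.82
target world [0.5373 0.1407 0.033 ] shift units [ 0.04  0.06 -0.08] turn units [-0.01  0.02 -0.13]
1457 [313. 271.] [0.56  0.137 0.064] [-148.2  122.    64. ] r 70.7 ang 100.7
63 [266. 181.] [0.56  0.142 0.064] [-149.9  126.9   64. ] r 75.9 ang 101.4
```

Call:
send_rows(
  increments=[0,0,1,0.13,0.34,-0.05,0,0,0,1,0.09,0.32,0,0,0,0,1,0.09,0.32,0,0,0,0,1,0.09,0.32,0,0,0,0,1,0.09,0.32,0,0,0,0,0.5,0.06,0.2,0,0],
)

```text
time_s: 10.3
eef_pos: [0.5789, 0.1427, 0.0305]
ee_rot: [-0.001, 0.877, 0.48, -0.004]
contact_force: [-1.5, 1.6, 1.6]
opening: 0.0
```

```bash
python3 g.py L 61 75 -23 33 62;python3 k.py;python3 k.py scene
```

```text
t 10.3 F [-1.5  1.6  1.6] tool board mm [-131.   131.    30.5] yaw_b 66.8 open 0.0 q7 -1.26
target world [0.5907 0.139  0.033 ] shift units [ 0.13  0.48 -0.1 ] turn units [-0.04  0.06  0.8 ]
1368 [312. 272.] [0.598 0.127 0.064] [-109.8  118.7   64. ] r 70.8 ang 69.1
51 [276. 187.] [0.598 0.132 0.064] [-110.   123.9   64. ] r 75.7 ang 70.7
```

Call:
send_rows(
  increments=[0,0,0.5,0.08,0.22,-0.05,0,0,0,0.4,0.06,0.2,0,0,0,0,0,0.02,0.15,0,0,0,0,0,0,0.1,0,0],
)

```text
time_s: 10.8
eef_pos: [0.5896, 0.1385, 0.0305]
ee_rot: [-0.003, 0.896, 0.444, -0.007]
contact_force: [-9.7, 3.6, 6.7]
opening: -0.002
```

```bash
python3 g.py L 60 75 -40 33 62;python3 k.py;python3 k.py scene
```

```text
t 10.8 F [-9.7  3.6  6.7] tool board mm [-119.7  128.6   30.5] yaw_b 62.2 open -0.0 q7 -1.31
target world [0.5788 0.1493 0.033 ] shift units [ 0.08 -0.61 -0.09] turn units [-0.11  0.1   0.04]
1208 [311. 273.] [0.607 0.121 0.064] [-99.8 114.1  64. ] r 71.0 ang 60.3
52 [278. 189.] [0.607 0.126 0.064] [-100.   118.7   64. ] r 74.9 ang 62.2
```

Call:
send_rows(
  increments=[0,0,0,0,-0.6,0,0,0,0,0,0,0,-0.9,0,0,0,0,0,0,-0.9,0,0,0,0,0,0,-0.9,0,0,0,0,0,0,-0.6,0,0,0,-1,0,0,0,0,0,0,-1,0,0,0,0,0,0,-1,0,0,0,0,0,0,-1,0,0,0,0,0,0,-0.7,0,0,0,0],
)

```text
time_s: 11.9
eef_pos: [0.5752, 0.1496, 0.1162]
ee_rot: [-0.002, 0.748, 0.663, -0.006]
contact_force: [-0.5, 0.1, -0.6]
opening: 0.001
```

```bash
python3 g.py B -122 10 49 90;python3 k.py scene
```

```text
t 11.9 F [-0.5  0.1 -0.6] tool board mm [-135.7  137.2  116.2] yaw_b 92.6 open 0.0 q7 -0.81
target world [0.5679 0.0219 0.049 ] shift units [-5.09  0.35  2.71] turn units [-0.11  0.05  0.43]
51 [278. 189.] [0.607 0.126 0.064] [-100.   118.9   64. ] r 75.1 ang 62.2
```

Call:
send_rows(
  increments=[-0.1,0,0.4,-0.9,0.05,0,0,0,0,0,-0.9,0.05,0,0,0,0,0,-0.9,0.05,0,0,0,0,0,-0.9,0.05,0,0,0,0,0,-0.9,0,0,0,0,0,0,-0.5,0,0,0,0,0,0,0,0,0,0],
)

```text
time_s: 12.65
eef_pos: [0.5591, 0.0229, 0.1159]
ee_rot: [0.002, 0.762, 0.647, -0.002]
contact_force: [0.4, 0.7, 0.7]
opening: 0.003
```

```bash
python3 g.py B -122 10 49 90
```

```text
t 12.65 F [0.4 0.7 0.7] tool board mm [-130.9    9.5  115.9] yaw_b 90.2 open 0.0 q7 -0.64
target world [0.5679 0.0219 0.049 ] shift units [0.03 0.35 2.67] turn units [0.01 0.05 0.03]
```

Call:
send_rows(
  increments=[0,0,0,0,0.1,0.9,0,0,0,0,0,0,0.9,0,0,0,0,0,0,0.7,0,0,0,0,0,0,0,0],
)

```text
time_s: 13.05
eef_pos: [0.5637, 0.0268, 0.0532]
ee_rot: [0.003, 0.762, 0.648, 0.001]
contact_force: [-0.8, 0.6, -0.7]
opening: 0.003
```

```bash
python3 g.py B -97 10 49 90; python3 - <<'E'
from h import *
L=[]
w=camera('wrist')["image"];s=camera('scene')["image"]
cv2.imwrite("pics/z6.png",np.hstack([cv2.resize(w,(400,300)),cv2.resize(s[115:265,190:390],(400,300),interpolation=cv2.INTER_CUBIC)]))
E
```

```text
t 13.05 F [-0.8  0.6 -0.7] tool board mm [-126.9   14.1   53.2] yaw_b 90.2 open 0.0 q7 -0.71
target world [0.5926 0.0178 0.049 ] shift units [-0.17  1.2   0.17] turn units [0.05 0.02 0.03]
```

View pics/z6.png

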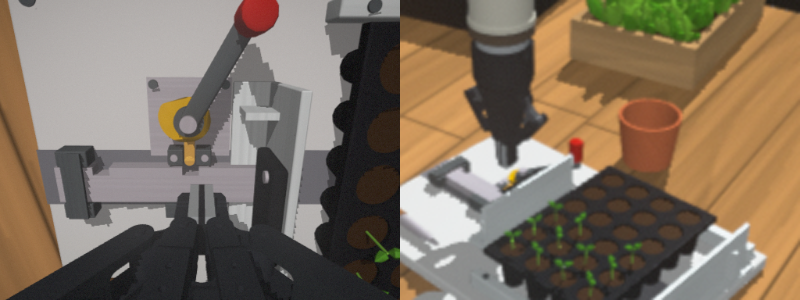

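Call:
send_rows(
  increments=[0,0,0,-0.1,0.4,0.1,0,0,0,0,0,0.4,0,0,0,0,0,0,0.3,0,0,0,0,0,0,0.2,0,0,0,0,0,0,0.2,0,0,0,0,0,0,0.2,0,0,0,0,0,0,0.2,0,0],
)

```text
time_s: 13.85
eef_pos: [0.6163, 0.0179, 0.0562]
ee_rot: [0.004, 0.761, 0.648, 0.003]
contact_force: [-2.2, 1.0, -0.1]
opening: 0.0
```

```bash
python3 g.py B -27 10 49 90
```

```text
t 13.85 F [-2.2  1.  -0.1] tool board mm [-73.6  14.   56.2] yaw_b 90.3 open 0.0 q7 -0.67
target world [0.6616 0.0063 0.049 ] shift units [-0.17  1.86  0.31] turn units [0.09 0.   0.04]
```

Call:
send_rows(
  increments=[0.1,0,0,-0.05,0.2,0.15,0,0,0,0,-0.05,0.2,0.15,0,0,0,0,0,0.2,0.1,0,0,0,0,0,0.2,0.05,0,0,0,0,0,0.2,0.05,0,0,0,0,0,0.2,0.05,0,0,0,0,0,0.15,0,0],
)

```text
time_s: 14.55
eef_pos: [0.6601, 0.0103, 0.0541]
ee_rot: [0.005, 0.762, 0.648, 0.004]
contact_force: [-5.1, 0.3, 1.6]
opening: 0.002
```

```bash
python3 g.py B -27 10 49 90
```

```text
t 14.55 F [-5.1  0.3  1.6] tool board mm [-29.1  13.7  54.1] yaw_b 90.2 open 0.0 q7 -0.64
target world [0.6616 0.0063 0.049 ] shift units [-0.15  0.08  0.21] turn units [0.12 0.   0.04]
```

Call:
send_rows(
  increments=[0.1,0,0,0,0.1,0.1,0,0,0,0,0,0.1,0,0],
)

```text
time_s: 14.75
eef_pos: [0.6656, 0.0094, 0.0543]
ee_rot: [0.001, 0.762, 0.648, -0.001]
contact_force: [-9.7, 1.4, 2.5]
opening: 0.001
```

Call:
send_rows(
  increments=[0,0,0,0,0.1,0,0,0,0,0,0,0.1,0,0],
)

```text
time_s: 14.95
eef_pos: [0.6653, 0.0094, 0.0543]
ee_rot: [-0.003, 0.761, 0.648, -0.005]
contact_force: [-12.2, -0.1, 11.2]
opening: -0.003
```

```bash
python3 g.py B -27 10 49 90
```

```text
t 14.95 F [-12.2  -0.1  11.2] tool board mm [-23.8  13.7  54.3] yaw_b 90.3 open -0.0 q7 -0.62
target world [0.6616 0.0063 0.049 ] shift units [-0.14 -0.12  0.21] turn units [-0.11  0.04  0.04]
```

Call:
send_rows(
  increments=[0,0,0,0,0.25,0,0,0,0,0,0,0.25,0,0,0,0,0,0,0.2,0,0],
)

```text
time_s: 15.25
eef_pos: [0.6644, 0.0092, 0.0545]
ee_rot: [-0.014, 0.76, 0.649, -0.021]
contact_force: [-17.4, 0.3, 16.0]
opening: -0.0
```

```bash
python3 g.py B -27 10 49 90; python3 - <<'E'
from h import *
t=camera('top')["image"];s=camera('scene')["image"]
cv2.imwrite("pics/z7.png",np.hstack([cv2.resize(t[75:225,195:365],(400,353),interpolation=cv2.INTER_CUBIC),cv2.resize(s[175:325,210:380],(400,353),interpolation=cv2.INTER_CUBIC)]))
E
```

```text
t 15.25 F [-17.4   0.3  16. ] tool board mm [-24.8  13.4  54.5] yaw_b 90.5 open -0.0 q7 -0.6
target world [0.6616 0.0063 0.049 ] shift units [-0.13 -0.08  0.23] turn units [-0.46  0.14  0.08]
```

View pics/z7.png

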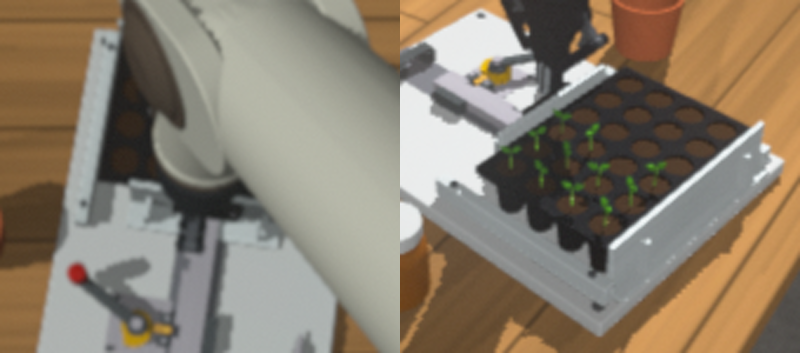

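Call:
send_rows(
  increments=[-0.4,0.1,0,0,-0.6,0,0,0,0,0,0,-0.6,0,0,0,0,0,0,0,-0.9,0,0,0,0,0,0,-0.9,0,0,0,0,0,0,-0.7,0,0,0,1,0,0,0,0,0,0,1,0,0,0,0,0,0,1,0,0,0,0,0,0,1,0,0,0,0,0,0,1,0,0,0,0],
)

```text
time_s: 16.35
eef_pos: [0.6416, 0.0115, 0.1209]
ee_rot: [0.001, 0.907, 0.421, 0.001]
contact_force: [1.1, -0.5, 0.2]
opening: -0.002
```

```bash
python3 g.py L 60 75 30 33 60; python3 k.py scene;python3 k.py top
```

```text
t 16.35 F [ 1.1 -0.5  0.2] tool board mm [-47.6  11.8 120.9] yaw_b 59.3 open -0.0 q7 -1.07
target world [0.6329 0.1048 0.033 ] shift units [ 2.62 -2.69  3.51] turn units [ 0.03 -0.01 -0.12]
59 [278. 189.] [0.608 0.123 0.064] [-99.2 116.8  64. ] r 73.6 ang 60.9
32 [227. 191.] [0.61  0.126 0.064] [-98.  119.6  64. ] r 76.7 ang 61.1
```

Call:
send_rows(
  increments=[0,0,-0.1,0.87,-0.9,0,0,0,0,0,0.87,-0.9,0,0,0,0,0,0.87,-0.9,0,0,0,0,0,0,0,0.5,0],
)

```text
time_s: 16.85
eef_pos: [0.6349, 0.1055, 0.1098]
ee_rot: [0.003, 0.902, 0.431, 0.004]
contact_force: [0.6, 0.5, 0.6]
opening: -0.001
```

```bash
python3 g.py L 60 75 28 33 60
```

```text
t 16.85 F [0.6 0.5 0.6] tool board mm [-69.6 103.5 109.8] yaw_b 60.6 open -0.0 q7 -1.22
target world [0.6313 0.1061 0.033 ] shift units [-0.09 -0.15  3.07] turn units [ 0.08 -0.05  0.1 ]
```

Call:
send_rows(
  increments=[0,0,0,-0.09,0,0.9,0,0,0,0,0,0,0.9,0,0,0,0,0,0,0.9,0,0,0,0,0,0,0.3,0,0,0,0,0,0,0,0],
)

```text
time_s: 17.35
eef_pos: [0.6358, 0.103, 0.0305]
ee_rot: [0.003, 0.899, 0.438, 0.004]
contact_force: [-0.2, 0.1, 0.8]
opening: 0.001
```

```bash
python3 g.py L 60 75 24 33 60; python3 k.py
```

```text
t 17.35 F [-0.2  0.1  0.8] tool board mm [-68.3 101.1  30.5] yaw_b 61.4 open 0.0 q7 -1.25
target world [0.6282 0.1086 0.033 ] shift units [-0.01 -0.38 -0.1 ] turn units [ 0.09 -0.05  0.24]
1032 [175. 276.] [0.602 0.123 0.064] [-104.7  115.    64. ] r 69.5 ang 64.1
```

Call:
send_rows(
  increments=[0,0,0,0,-0.38,-0.05,0,0,0,-1,0.09,-0.32,0,0,0,0,-1,0.09,-0.32,0,0,0,0,-1,0.09,-0.32,0,0,0,0,-1,0.09,-0.32,0,0,0,0,-1,0.09,-0.32,0,0],
)

```text
time_s: 18.0
eef_pos: [0.6037, 0.1359, 0.0399]
ee_rot: [0.01, 0.749, 0.663, 0.009]
contact_force: [2.7, -0.9, -2.5]
opening: 0.002
```

```bash
python3 g.py L 90 75 24 33 90; python3 k.py;python3 k.py scene
```

```text
t 18.0 F [ 2.7 -0.9 -2.5] tool board mm [-105.5  128.3   39.9] yaw_b 92.4 open 0.0 q7 -0.87
target world [0.598 0.136 0.033] shift units [-0.02 -0.23  0.27] turn units [ 0.27 -0.01  0.41]
1170 [204. 266.] [0.576 0.134 0.064] [-132.   121.7   64. ] r 69.3 ang 87.5
43 [271. 183.] [0.576 0.138 0.064] [-132.7  125.6   64. ] r 73.1 ang 88.2
```

Call:
send_rows(
  increments=[0.25,0,-0.6,0.04,-0.4,0.2,0,0,0,-1,0.09,-0.32,0.1,0,0,0,-1,0.09,-0.32,0.05,0,0,0,-1,0.09,-0.32,0.05,0,0,0,-1,0.09,-0.32,0.05,0,0,0,-1,0.09,-0.32,0.05,0],
)

```text
time_s: 18.7
eef_pos: [0.5623, 0.1479, 0.0358]
ee_rot: [0.008, 0.526, 0.851, 0.008]
contact_force: [1.2, 1.8, -0.3]
opening: -0.001
```

```bash
python3 g.py L 125 75 24 33 125; python3 k.py;python3 k.py scene
```

```text
t 18.7 F [ 1.2  1.8 -0.3] tool board mm [-148.2  133.4   35.8] yaw_b 126.0 open -0.0 q7 -0.41
target world [0.5514 0.144  0.033 ] shift units [ 0.05 -0.46  0.1 ] turn units [0.21 0.04 0.17]
1330 [204. 268.] [0.541 0.133 0.064] [-167.3  115.1   64. ] r 70.4 ang 117.3
56 [259. 179.] [0.537 0.137 0.064] [-170.9  118.3   64. ] r 75.0 ang 118.6
```

Call:
send_rows(
  increments=[0.2,0,0,0.05,-0.4,0.1,0,0,0,-1,0.09,-0.33,0.05,0,0,0,-1,0.09,-0.33,0.05,0,0,0,-1,0.09,-0.33,0.05,0,0,0,-1,0.09,-0.33,0.05,0],
)

```text
time_s: 19.3
eef_pos: [0.5236, 0.1341, 0.031]
ee_rot: [0.004, 0.342, 0.94, -0.001]
contact_force: [1.4, 1.6, 1.3]
opening: -0.001
```

```bash
python3 g.py L 160 75 22 33 160; python3 k.py;python3 k.py scene
```

```text
t 19.3 F [1.4 1.6 1.3] tool board mm [-184.1  113.4   31. ] yaw_b 149.5 open -0.0 q7 -0.08
target world [0.5076 0.122  0.033 ] shift units [ 0.18 -0.78 -0.08] turn units [ 0.01  0.08 -1.75]
1436 [203. 270.] [0.509 0.114 0.064] [-195.3   90.9   64. ] r 71.5 ang 147.5
49 [244. 179.] [0.503 0.117 0.064] [-201.2   93.    64. ] r 77.6 ang 148.6
```

Call:
send_rows(
  increments=[0,0,-0.9,0.09,-0.3,0,0,0,0,-0.8,0.07,-0.25,0,0,0,0,0,0,-0.15,0,0,0,0,0,0,-0.12,0,0,0,0,0,0,-0.12,0,0],
)

```text
time_s: 19.9
eef_pos: [0.51, 0.1228, 0.0312]
ee_rot: [0.004, 0.268, 0.963, 0.005]
contact_force: [3.4, 7.4, -7.6]
opening: -0.001
```

```bash
python3 g.py L 160 75 22 33 160; python3 k.py;python3 k.py scene
```

```text
t 19.9 F [ 3.4  7.4 -7.6] tool board mm [-195.7  100.    31.2] yaw_b 158.3 open -0.0 q7 0.07
target world [0.5076 0.122  0.033 ] shift units [ 0.07 -0.08 -0.07] turn units [ 0.11  0.05 -0.28]
1447 [204. 270.] [0.499 0.101 0.064] [-203.1   76.3   64. ] r 72.1 ang 160.7
49 [239. 180.] [0.494 0.103 0.064] [-207.8   78.4   64. ] r 77.3 ang 160.4
```

Call:
send_rows(
  increments=[0,0,0,0.1,0.6,0,0,0,0,0,0,0.2,-0.9,0,0,0,0,0,0,-0.9,0,0,0,0,0,0,-1,0,0,0,0,0.5,0,-1,0,0,0,0,1,0,-1,0,0,0,0,1,0,-1,0,0,0,0,1,0,0,0,0,0,0,1,0,0,0,0,0,0,0,0,0,0],
)

```text
time_s: 21.0
eef_pos: [0.422, 0.2013, 0.1811]
ee_rot: [0.001, 0.301, 0.954, 0.0]
contact_force: [0.4, 0.5, -0.7]
opening: -0.002
```

```bash
python3 g.py L 160 75 22 33 160; python3 k.py top;python3 k.py scene; python3 - <<'E'
from h import *
t=camera('top')["image"];s=camera('scene')["image"]
cv2.imwrite("pics/z8.png",np.hstack([cv2.resize(t[75:285,170:390],(400,382),interpolation=cv2.INTER_CUBIC),cv2.resize(s[150:350,160:370],(400,382),interpolation=cv2.INTER_CUBIC)]))
E
```

```text
t 21.0 F [ 0.4  0.5 -0.7] tool board mm [-295.4  163.   181.1] yaw_b 154.4 open -0.0 q7 0.01
target world [0.5076 0.122  0.033 ] shift units [-4.62 -0.64  5.93] turn units [ 0.01  0.02 -0.93]
29 [237. 240.] [0.497 0.105 0.064] [-205.6   80.    64. ] r 75.8 ang 158.7
46 [239. 180.] [0.494 0.103 0.064] [-208.2   78.2   64. ] r 77.5 ang 160.7
```

View pics/z8.png

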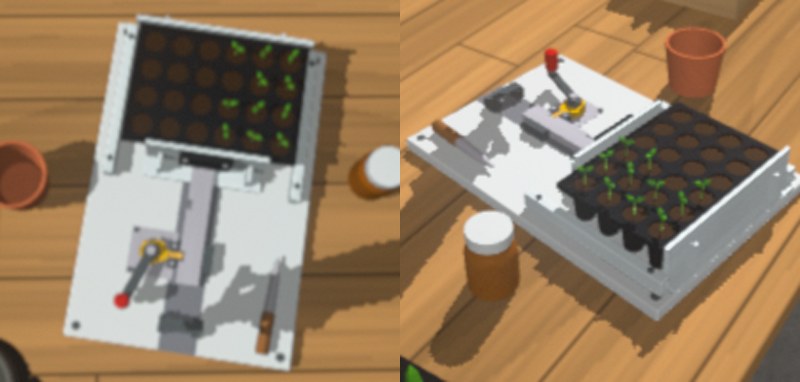

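```bash
python3 -c "
from plant import *
print(job_done())"
```

```text
the job is handed in; nothing more can be done
None
```

The job is handed in, at about 21 s on the robot's clock. I pushed the lever to its released stop, slid the fence and tray against the end stop, then pushed the lever back to its locked stop.

- **Released:** the knob measured 60–62°, about 1.7 rad, with around 10 N on the tool at the stop.
- **Fence:** I pushed its black plate until it stopped moving. The force rose to about 24 N in all (17 N back, 16 N up). Soon after, the pictures showed the tray against the end stop and the fence against the tray, but I did not measure the two gaps in mm.
- **Locked:** the knob measured 159–161°, about 0 rad, in the top and scene cameras, with the bolt back at the fence bar.
- **At the end:** the arm stands clear of the board. The dibber, pot and jar look unmoved in the last picture, though I did not measure their positions again.

**Disagreement found:** the finger tips showed about 19 mm higher in the pictures than the reported TCP. The first pass at the lever therefore went over the knob without moving it. I lowered the tool by that amount for the rest of the job.

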